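# Fill the last pocket of the bathroom box and sweep its lid over

### The job

One pocket of the wooden bathroom box is still empty. Take the squat, narrow stoppered jar, the only one of the three jars that fits it without standing above the rim, lower it upright to the pocket's floor and let go without dropping it. Then check that nothing stands proud by sliding the half-lid all the way across that half of the box, as far as it goes, and let go of it.

Things in the scene. Friction and masses are not known exactly. Their poses are not given: they have to be found in the camera images.
- jar_stopper (a point): Centre of the squat jar's steel stopper, z up. Loose jar, 110 to 220 g: round dark-grey body 64 mm wide, 36 mm tall, flat top; on it a fixed round stopper 26 mm wide, 32 mm tall, to lift it by. 68 mm tall in all; this point is 52 mm above the underside, 16 mm above the body's top. Bystanders: a like jar 108 mm tall, a like jar 112 mm wide, a plain tumbler.
- pocket (a point): Centre of the empty pocket's floor, 8 mm above the work surface, in a fixed wooden box 222 x 300 mm, rim 82 mm high; axes as the box, z up, y along the box, the way the lid slides. Pocket 100 x 100 mm, 74 mm below the rim; outer walls (-x, +y) reach the rim, inner walls end 19 mm lower; packed goods beyond them are below the rim. Box middle: 50 mm to +x, 95 mm to -y.
- lid_handle (a point): Middle of the steel bar handle on the sliding half-lid, 14 mm above the lid's top, axes as the pocket's. Bar 60 mm (x) by 16 mm (y), 28 mm tall. Lid: wood panel 208 x 150 x 6 mm in guides, top 91 mm above the work surface, underside 3 mm above the rim, handle in its middle. It starts over the other half, clear of the pocket, slides along the box's y with about 2 N.
- lid (a joint): Travel of the half-lid along the box's +y, in m: 0 to 0.03 at the start (pocket open), 0.15 at its stop (the pocket's half fully covered).
There are look-alikes about, which are no part of the job. What is shaped like the part that bears jar_stopper but red is not meant.

How it is judged:
On the way, in this order (a step that is already met when the one before it is completed fails the run):
1. the squat jar, still held, is lowered into the pocket to within about 20 mm of its floor (horizontal distance between jar_stopper and pocket below 0.03 m and z of jar_stopper in the frame of pocket below 0.075 m and contact force between the fingers and jar above 0.5 N).
2. the jar is let go and stands upright on the pocket's floor, the lid not yet moved over it (horizontal distance between jar_stopper and pocket below 0.03 m and z of jar_stopper in the frame of pocket between 0.042 and 0.06 m and angle between jar_stopper's own z axis and vertical below 0.18 rad and contact force between the fingers and jar below 0.1 N and value of joint lid below 0.06 m), for 0.2 s.
At the end, for the whole second after the job is handed in: The squat jar stands upright (within 10 degrees) on the floor of the pocket, so below the rim, its axis within 30 mm of the pocket's centre (anywhere inside its walls), and the half-lid is slid over that half to within 12 mm of its stop (horizontal distance between jar_stopper and pocket below 0.03 m and z of jar_stopper in the frame of pocket between 0.042 and 0.06 m and angle between jar_stopper's own z axis and vertical below 0.18 rad and value of joint lid above 0.138 m); the robot touches nothing.
It also fails if it takes over 45 s, if anything falls off the work surface, if the arm or the gripper's body presses on something with over 40 N, if the wrist force passes 120 N, or if a joint passes its speed limit or range.

### The arm

A 6-joint arm with a two-finger parallel gripper is mounted at the origin on the work surface. World frame = base frame: x ahead of the robot, y to its left, z up, the work surface at z = 0. Lengths are in m, angles in rad, forces in N, time in s.
With the tool pointing down it reaches from about 0.35 to 0.975 m from the base axis. Payload 4.9 kg.
Tool frame: the origin (TCP) lies on the front face of the gripper's body, between the roots of the fingers; the fingertips stand ctrl.tip_extent ahead of it and the grasp point (between the pads) lies 54 mm ahead of it (ctrl.tip_extent is the distance from the TCP to the fingertips, in m); z points along the fingers, y is the line along which they close (so a half turn about z gives the same grasp; the last joint's range is limited). The gripper opens to 85 mm and grips with 20 to 120 N. Pads are 22 mm wide; open, the fingers measure 114 mm over their backs; the gripper's body (76 mm by 85 mm) begins 54 mm behind the grasp point. The pads swing forward as they close: fully open they stand 13 mm farther back than shut.
Start: joints at [-0.119, 0.053, 1.613, -0, 1.476, -0.119], TCP at [0.625, 0, 0.304] pointing down, gripper open.
Joint ranges: [-3.01, 3.01], [-1.01, 2.22], [0.06, 2.58], [-1.02, 4.17], [0.09, 2.62], [-3.14, 3.14]. Speed limits (rad/s): [2.57, 2.57, 3.14, 3.14, 3.14, 3.14].

### API

Orientations are given as a rotation vector (axis times angle).
In Python, from station import ctrl gives the robot as it stands.
- The arm moves only by the tool apply_moves, never from a script. Its argument "rows" is one flat list of numbers, 6 for each row, row after row: the shift along the tool's x, y, z normalised to -1 to 1, where 1 is 0.6 m, then the turn, a rotation vector about the tool's x, y, z normalised to -1 to 1, where 1 is 90 degrees. A call has 1 to 20 rows; each row is the pose to reach, as a shift and turn from the pose commanded when the call began, along the tool's axes at that moment; what a row does not reach only later rows make up. A row lasts 1/10 s, in which the tool goes at most 50 mm and 8.59 degrees, less where a joint would pass 70% of its speed; a pose out of reach is approached as far as the arm can. A call with a number of a shift or a turn outside -1 to 1 is refused whole. A call with a gripper value outside its range is refused whole. "grip" is the opening, from 0 (shut) to 1 (fully open), set as the call begins (left out, the last holds). The fingers move at their own pace and stop on an object; "grip_force" is the grip in N (left out, the last holds). Time passes only in rows, so rows that repeat a pose let the fingers close. It gives the time, the measured TCP pose, the force, the opening and the grip force at its end, in the units of the state.
- ctrl.get_obs(): the state, without advancing time (a new reading comes with each control period).
- ctrl.get_image(name): name is "scene" or "side" or "wrist"; returns (picture, depth): 384x512x3 uint8, blue, green, red; 384x512 float32, m along the optical axis (not along the pixel's ray), 0 where there is no reading.
- ctrl.camera_model(name): a dict with "mtx" (3x3 intrinsics, pixels), "k1" (the pictures are not rectified: a ray, as slopes to the right and down, at radius r is drawn at 1 + k1 r^2 times it, then the intrinsics apply), "R" (3x3) and "t" (3): a world point X has camera coordinates R X + t; the wrist camera has in their place "tool_from_camera" (4x4, takes a point from camera to tool coordinates, whose origin is the TCP and whose axes are the flange's). Camera axes: x right, y down, z forward; pixel columns grow to the right and rows downward; lengths in m; the calibration is good to about 2 mm. A picture is of the moment at which its call begins: read the wrist's pose just before it. camera_model takes no time and is no camera call.
- ctrl.finish_job(): hands the job in; it is judged then, once.
The state is a dict: "t": time; "q": joint angles; "dq": joint speeds; "effort": joint torques, N m; "tool_pos": TCP position; "tool_rot": TCP orientation; "contact_force": force on the tool from outside, world axes, zero at the start; "wrist_torque": the same for the moment, N m; "opening": finger opening in m; "grip_force": force on a finger pad.
Only numpy, scipy, OpenCV 4.12 (cv2) and the standard library are available. Lean on these libraries where they do the work, as an engineer would, in place of code of your own. Each camera call takes 0.05 s, during which the arm holds its last target. There are 200 camera calls.

## Working session

There is one attempt and no reset: what is moved stays moved. The work goes in short steps, Python scripts to look and compute and a tool call to move; the robot and the scene stay as the last step left them, time stands still between calls to the robot, and variables do not carry over. Pictures are saved under pics/ and viewed, at most 10 in all, crops included, and the job is handed in when it is done.

Besides the shell and the picture viewer there is one more tool, called after "Call:" as name(argument=value, ...), one argument or row to a line, values as JSON. apply_moves: Moves the arm, as the interface text tells. Its arguments: {"type":"object","properties":{"rows":{"type":"array","items":{"type":"number"}},"grip":{"type":"number"},"grip_force":{"type":"number"}},"required":["rows"]}

```bash
mkdir -p pics; cat > h.py <<'E'
import numpy as np, cv2
from station import ctrl
from scipy.spatial.transform import Rotation as Ro
def cloud(name):
    o=ctrl.get_obs(); im,d=ctrl.get_image(name); m=ctrl.camera_model(name)
    h,w=d.shape; uv=np.stack(np.meshgrid(np.arange(w),np.arange(h)),-1).reshape(-1,1,2).astype(float)
    n=cv2.undistortPoints(uv,np.array(m["mtx"]),np.array([m["k1"],0,0,0,0.])).reshape(h,w,2)
    P=np.dstack([n*d[...,None],d])
    if "R" in m: X=(P-np.array(m["t"]))@np.array(m["R"])
    else:
        T=np.array(m["tool_from_camera"]); X=P@T[:3,:3].T+T[:3,3]
        X=X@Ro.from_rotvec(o["tool_rot"]).as_matrix().T+np.array(o["tool_pos"])
    X[d==0]=np.nan
    return im,X
E
python3 - <<'E'
from h import *
print(ctrl.get_obs(), ctrl.tip_extent)
for n in("scene","side","wrist"):
    im,X=cloud(n); cv2.imwrite(f"pics/{n}0.png",im); np.savez(f"{n}0.npz",im=im,X=X)
a=cv2.imread("pics/scene0.png");b=cv2.imread("pics/side0.png")
E
```

```text
{'t': 0.0, 'q': array([-1.18988259e-01,  5.33629764e-02,  1.61430346e+00,  3.98329176e-06,
        1.47600530e+00, -1.19001365e-01]), 'dq': array([ 0.00010248, -0.00097235,  0.00091056,  0.00113337, -0.00037441,
       -0.00122071]), 'effort': array([ 2.70554956e-04, -3.93670499e+01, -3.70175600e+01, -1.62778279e-04,
        6.93513779e-03, -6.06393527e-06]), 'tool_pos': array([6.24521328e-01, 6.58070758e-05, 3.02653427e-01]), 'tool_rot': array([-2.22026956e+00, -2.22029781e+00,  2.01285787e-03]), 'contact_force': array([ 0.90940454, -0.59385879,  0.32515405]), 'wrist_torque': array([0.02150769, 0.02858399, 0.0413443 ]), 'grip_force': 0.0, 'opening': 0.08530060974830023} 0.0726
```

View pics/scene0.png

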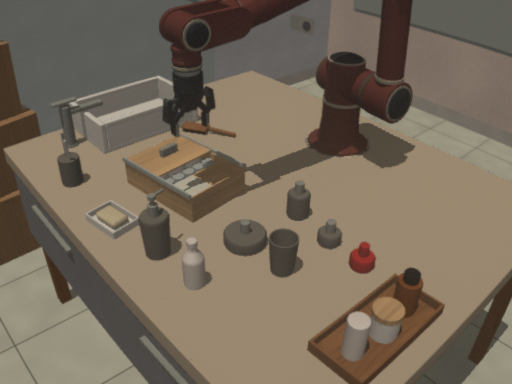

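View pics/side0.png

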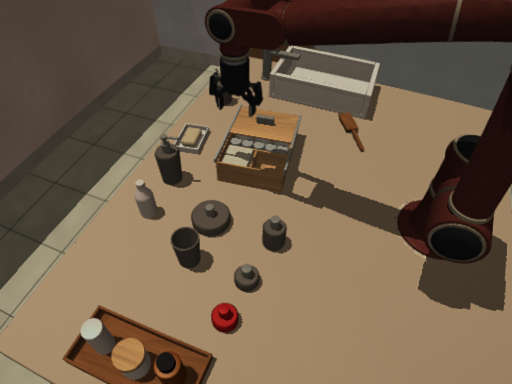

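The scene view has the squat jar at about (330,235) and the box at (185,175). The side view has the jar at (247,277), the box at (258,150), the lid handle at (265,120) and what looks like the empty pocket at (268,165).

```bash
python3 - <<'E'
from h import *
S={n:np.load(n+"0.npz") for n in("scene","side")}
def near(n,u,v,r=28):
    X=S[n]["X"][v-r:v+r,u-r:u+r].reshape(-1,3); return X
for n,u,v in(("scene",330,235),("side",247,277)):
    X=near(n,u,v); z=X[:,2]; 
    for lo,hi in((.064,.072),(.03,.04)):
        Y=X[(z>lo)&(z<hi)]; print(n,lo,len(Y),np.nanmean(Y,0).round(4),np.nanmin(Y,0).round(4),np.nanmax(Y,0).round(4))
for n,(u0,u1,v0,v1) in(("scene",(115,255,130,220)),("side",(205,310,95,200))):
    X=S[n]["X"][v0:v1,u0:u1].reshape(-1,3); z=X[:,2]
    for lo,hi in((.078,.086),(.087,.096),(.11,.122)):
        Y=X[(z>lo)&(z<hi)][:,:2].astype(np.float32)
        Y=Y[np.linalg.norm(Y-np.median(Y,0),axis=1)<.25]
        print(n,lo,len(Y),cv2.minAreaRect(Y),cv2.boxPoints(cv2.minAreaRect(Y)).round(3).tolist())
a=S["side"]["im"][90:205,200:315];b=S["scene"]["im"][130:220,115:255]
cv2.imwrite("pics/crop.png",np.hstack([cv2.resize(a,(400,400),interpolation=2),cv2.resize(b,(400,400),interpolation=2)]))
E
```

```text
scene 0.064 49 [0.4516 0.3555 0.0668] [0.4389 0.3418 0.0641] [0.4645 0.3685 0.0698]
scene 0.03 336 [0.4616 0.38   0.0346] [0.408  0.2413 0.03  ] [0.4916 0.4759 0.0398]
side 0.064 74 [0.4501 0.3587 0.0677] [0.4375 0.3404 0.0643] [0.4654 0.4587 0.0717]
side 0.03 338 [0.4477 0.3632 0.0356] [0.4187 0.3262 0.0301] [0.4816 0.4481 0.0399]
scene 0.078 394 ((0.5855293273925781, -0.08990687131881714), (0.2242472916841507, 0.27512961626052856), 7.199202060699463) [[0.4569999873638153, 0.032999999821186066], [0.492000013589859, -0.23999999463558197], [0.7139999866485596, -0.21199999749660492], [0.6800000071525574, 0.061000000685453415]]
scene 0.087 1948 ((0.5858428478240967, -0.10596141219139099), (0.2284250408411026, 0.3081195056438446), 6.558572769165039) [[0.45500001311302185, 0.03400000184774399], [0.49000000953674316, -0.2720000147819519], [0.7170000076293945, -0.2460000067949295], [0.6819999814033508, 0.05999999865889549]]
scene 0.11 234 ((0.8078715205192566, 0.09555064886808395), (0.05352889001369476, 0.07410958409309387), 47.80791473388672) [[0.7620000243186951, 0.10100000351667404], [0.
[... 320 characters left out ...]
940000057220459], [0.7049999833106995, -0.16599999368190765], [0.6759999990463257, 0.05999999865889549]]
side 0.087 1767 ((0.5847054123878479, -0.10566127300262451), (0.2249351590871811, 0.303750604391098), 6.309017658233643) [[0.4560000002384186, 0.032999999821186066], [0.49000000953674316, -0.26899999380111694], [0.7129999995231628, -0.24400000274181366], [0.6800000071525574, 0.057999998331069946]]
side 0.11 80 ((0.5942457914352417, -0.16921721398830414), (0.05581542104482651, 0.019899209961295128), 4.640660285949707) [[0.5659999847412109, -0.16200000047683716], [0.5669999718666077, -0.1809999942779541], [0.6230000257492065, -0.1770000010728836], [0.6209999918937683, -0.15700000524520874]]
```

View pics/crop.png

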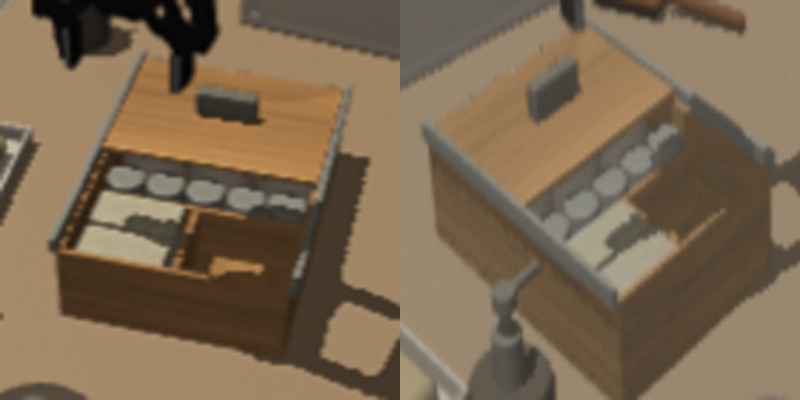

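View pics/wrist0.png

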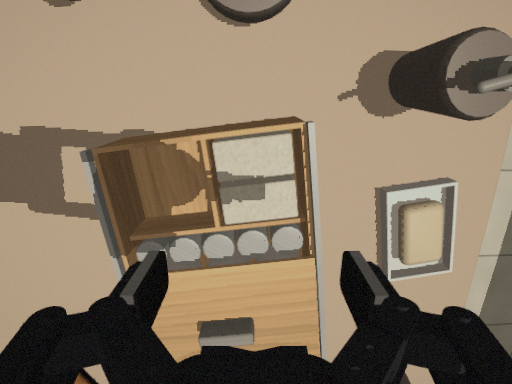

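The crop and wrist views show the empty pocket at the +y/-x corner, wrist pixel about (165,185), with the lid handle at about (227,333). I'll check the pocket and the jar's neighbours once more, then move.

```bash
python3 - <<'E'
from h import *
w=np.load("wrist0.npz");X=w["X"]
B=np.array([.585,-.1045]);a=np.radians(6.5);ex=np.array([np.cos(a),np.sin(a)]);ey=np.array([-ex[1],ex[0]])
D=X[...,:2]-B; L=np.dstack([D@ex,D@ey,X[...,2]]).reshape(-1,3)
f=L[(L[:,2]<.016)&(abs(L[:,0])<.1)&(abs(L[:,1])<.15)]
print("floor",len(f),np.percentile(f,[1,50,99],0).round(4).tolist())
r=L[(abs(L[:,2]-.082)<.004)&(abs(L[:,0])<.125)&(L[:,1]>.1)&(L[:,1]<.16)]
print("rim",len(r),np.percentile(r,[1,50,99],0).round(4).tolist())
for lo,hi in((-.1,-.06),(.0,.08)):
    k=r[(r[:,0]>lo)&(r[:,0]<hi)]; print(lo,np.percentile(k[:,1],[2,50,98]).round(4))
h=L[(L[:,2]>.11)&(L[:,2]<.125)&(abs(L[:,0])<.1)&(L[:,1]<0)&(L[:,1]>-.15)]
print("handle",len(h),np.percentile(h,[1,50,99],0).round(4).tolist() if len(h) else '')
s=np.load("side0.npz")["X"]
for u,v in((275,219),(247,270),(210,207),(186,238)): print(s[v,u].round(3))
E
```

```text
floor 5691 [[-0.0996, -0.0292, 0.001], [-0.0511, 0.091, 0.0086], [0.0994, 0.1497, 0.015]]
rim 1906 [[-0.1061, 0.1012, 0.0783], [-0.01, 0.1457, 0.0827], [0.1045, 0.1499, 0.0855]]
-0.1 [0.1179 0.1463 0.1491]
0.0 [0.1448 0.1476 0.1497]
handle 858 [[-0.0278, -0.0717, 0.1103], [0.0032, -0.0599, 0.1187], [0.0301, -0.0563, 0.1207]]
[0.426 0.218 0.109]
[0.447 0.358 0.067]
[0.615 0.214 0.068]
[0.632 0.324 0.057]
```

Call:
apply_moves(
  rows=[0.592, -0.288, 0.1, 0, 0, 0.928, 0.592, -0.288, 0.1, 0, 0, 0.928, 0.592, -0.288, 0.1, 0, 0, 0.928, 0.592, -0.288, 0.1, 0, 0, 0.928, 0.592, -0.288, 0.1, 0, 0, 0.928, 0.592, -0.288, 0.1, 0, 0, 0.928, 0.592, -0.288, 0.1, 0, 0, 0.928, 0.592, -0.288, 0.1, 0, 0, 0.928, 0.592, -0.288, 0.1, 0, 0, 0.928, 0.592, -0.288, 0.1, 0, 0, 0.928, 0.592, -0.288, 0.1, 0, 0, 0.928, 0.592, -0.288, 0.1, 0, 0, 0.928, 0.592, -0.288, 0.1, 0, 0, 0.928, 0.592, -0.288, 0.1, 0, 0, 0.928],
  grip=0.8,
)

```text
t: 1.55
tool_pos: [0.4526, 0.3547, 0.244]
tool_rot: [-3.136, -0.178, -0.0]
contact_force: [0.9, 0.2, 0.5]
opening: 0.0685
grip_force: 0.0
```

```bash
python3 - <<'E'
from h import *
im,X=cloud("wrist"); o=ctrl.get_obs()
p=np.array(o["tool_pos"]);print(p, Ro.from_rotvec(o["tool_rot"]).as_matrix().round(3).tolist())
X=X.reshape(-1,3); near=np.hypot(X[:,0]-.4515,X[:,1]-.355)<.045
for lo,hi in((.064,.072),(.033,.039)):
    Y=X[near&(X[:,2]>lo)&(X[:,2]<hi)]; print(len(Y),cv2.minEnclosingCircle(Y[:,:2].astype(np.float32)) if len(Y) else '')
E
```

```text
[0.45253652 0.35475288 0.24401144] [[0.994, 0.113, 0.0], [0.113, -0.994, 0.0], [0.0, -0.0, -1.0]]
658 ((0.4508174657821655, 0.3540487587451935), 0.01292406301945448)
2114 ((0.4509924054145813, 0.3541213274002075), 0.030782058835029602)
```

Call:
apply_moves(
  rows=[-0.003, 0.001, 0.08, 0, 0, 0, -0.003, 0.001, 0.14, 0, 0, 0, -0.003, 0.001, 0.18, 0, 0, 0, -0.003, 0.001, 0.2, 0, 0, 0, -0.003, 0.001, 0.21, 0, 0, 0, -0.003, 0.001, 0.218, 0, 0, 0, -0.003, 0.001, 0.218, 0, 0, 0, -0.003, 0.001, 0.218, 0, 0, 0],
)

```text
t: 2.4
tool_pos: [0.4512, 0.3549, 0.1145]
tool_rot: [-3.135, -0.178, -0.003]
contact_force: [0.0, 0.0, 0.6]
opening: 0.0682
grip_force: 0.0
```

Call:
apply_moves(
  rows=[0, 0, 0, 0, 0, 0, 0, 0, 0, 0, 0, 0, 0, 0, 0, 0, 0, 0, 0, 0, 0, 0, 0, 0, 0, 0, 0, 0, 0, 0, 0, 0, 0, 0, 0, 0, 0, 0, 0, 0, 0, 0, 0, 0, 0, 0, 0, 0],
  grip=0,
  grip_force=40,
)

```text
t: 3.2
tool_pos: [0.4508, 0.3545, 0.1136]
tool_rot: [-3.136, -0.177, -0.001]
contact_force: [-0.7, -1.6, 5.5]
opening: 0.0249
grip_force: 39.5
```

Call:
apply_moves(
  rows=[0, 0, -0.03, 0, 0, 0, 0, 0, -0.09, 0, 0, 0, 0, 0, -0.16, 0, 0, 0, 0, 0, -0.23, 0, 0, 0, 0.004, 0.04, -0.26, 0, 0, 0, 0.009, 0.1, -0.26, 0, 0, 0, 0.014, 0.16, -0.26, 0, 0, 0, 0.019, 0.22, -0.26, 0, 0, 0, 0.024, 0.28, -0.26, 0, 0, 0, 0.029, 0.34, -0.26, 0, 0, 0, 0.034, 0.4, -0.26, 0, 0, 0, 0.039, 0.46, -0.26, 0, 0, 0, 0.044, 0.52, -0.26, 0, 0, 0, 0.048, 0.57, -0.26, 0, 0, 0, 0.051, 0.61, -0.26, 0, 0, 0, 0.052, 0.627, -0.26, 0, 0, 0, 0.052, 0.627, -0.26, 0, 0, 0, 0.052, 0.627, -0.26, 0, 0, 0],
)

```text
t: 5.0
tool_pos: [0.5236, -0.0151, 0.2684]
tool_rot: [-3.135, -0.178, 0.002]
contact_force: [-0.9, -0.8, -1.1]
opening: 0.0246
grip_force: 39.7
```

```bash
python3 - <<'E'
from h import *
im,X=cloud("wrist"); o=ctrl.get_obs(); print(o["tool_pos"],o["opening"],o["grip_force"]); cv2.imwrite("pics/w1.png",im)
im,X=cloud("side"); cv2.imwrite("pics/s1.png",im[60:260,130:390])
p=np.array(o["tool_pos"]);Y=X.reshape(-1,3)
Y=Y[np.hypot(Y[:,0]-p[0],Y[:,1]-p[1])<.05]; Y=Y[(Y[:,2]>.14)&(Y[:,2]<.21)]
print(np.percentile(Y,[1,50,99],0).round(3))
E
```

```text
[ 0.5236438  -0.01484344  0.2686256 ] 0.024913127991152025 39.74684715270996
[[ 0.493 -0.034  0.156]
 [ 0.516  0.006  0.187]
 [ 0.55   0.017  0.209]]
```

View pics/w1.png

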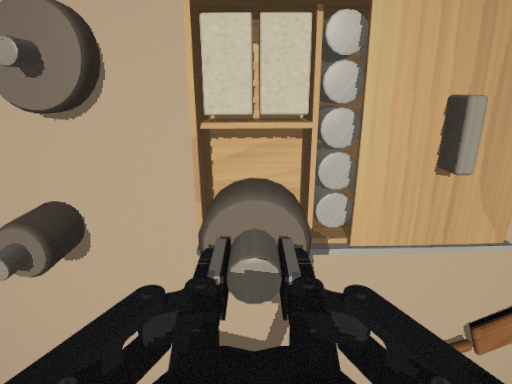

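View pics/s1.png

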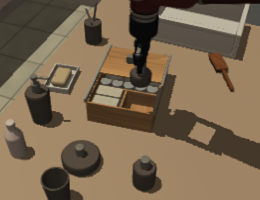

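The wrist view shows the jar hanging upright at (255,230) over the pocket, and the side view agrees. Lowering it now.

Call:
apply_moves(
  rows=[0.0015, 0.002, 0.05, 0, 0, 0, 0.0015, 0.002, 0.1, 0, 0, 0, 0.0015, 0.002, 0.14, 0, 0, 0, 0.0015, 0.002, 0.17, 0, 0, 0, 0.0015, 0.002, 0.2, 0, 0, 0, 0.0015, 0.002, 0.22, 0, 0, 0, 0.0015, 0.002, 0.23, 0, 0, 0, 0.0015, 0.002, 0.237, 0, 0, 0, 0.0015, 0.002, 0.237, 0, 0, 0, 0.0015, 0.002, 0.237, 0, 0, 0, 0.0015, 0.002, 0.237, 0, 0, 0],
)

```text
t: 6.2
tool_pos: [0.5255, -0.0171, 0.1278]
tool_rot: [3.136, 0.178, 0.003]
contact_force: [-0.7, 0.3, -2.5]
opening: 0.0245
grip_force: 39.8
```

Call:
apply_moves(
  rows=[0, 0, 0.002, 0, 0, 0, 0, 0, 0.003, 0, 0, 0, 0, 0, 0.004, 0, 0, 0, 0, 0, 0.004, 0, 0, 0, 0, 0, 0.004, 0, 0, 0],
)

```text
t: 6.7
tool_pos: [0.5249, -0.017, 0.1244]
tool_rot: [-3.137, -0.177, 0.0]
contact_force: [-0.2, -0.3, -2.3]
opening: 0.0247
grip_force: 39.8
```

Call:
apply_moves(
  rows=[0, 0, 0.001, 0, 0, 0, 0, 0, 0.002, 0, 0, 0, 0, 0, 0.003, 0, 0, 0, 0, 0, 0.003, 0, 0, 0, 0, 0, 0.003, 0, 0, 0],
)

```text
t: 7.2
tool_pos: [0.5249, -0.017, 0.1227]
tool_rot: [3.137, 0.178, -0.0]
contact_force: [-0.2, -0.3, -1.5]
opening: 0.0246
grip_force: 39.8
```

Call:
apply_moves(
  rows=[0, 0, 0.001, 0, 0, 0, 0, 0, 0.001, 0, 0, 0, 0, 0, 0.0015, 0, 0, 0, 0, 0, 0.0015, 0, 0, 0],
)

```text
t: 7.6
tool_pos: [0.5249, -0.017, 0.1218]
tool_rot: [-3.137, -0.178, 0.0]
contact_force: [0.2, -0.3, -1.2]
opening: 0.0247
grip_force: 39.8
```

Call:
apply_moves(
  rows=[0, 0, 0.001, 0, 0, 0, 0, 0, 0.002, 0, 0, 0, 0, 0, 0.002, 0, 0, 0, 0, 0, 0.002, 0, 0, 0],
)

```text
t: 8.0
tool_pos: [0.5253, -0.0171, 0.1216]
tool_rot: [3.136, 0.178, 0.0]
contact_force: [-2.9, -0.5, 5.7]
opening: 0.025
grip_force: 40.6
```

The jar is touching the floor, so I'll release it.

Call:
apply_moves(
  rows=[0, 0, 0, 0, 0, 0, 0, 0, 0, 0, 0, 0, 0, 0, 0, 0, 0, 0, 0, 0, 0, 0, 0, 0, 0, 0, 0, 0, 0, 0, 0, 0, 0, 0, 0, 0, 0, 0, 0, 0, 0, 0, 0, 0, 0, 0, 0, 0],
  grip=0.55,
)

```text
t: 8.8
tool_pos: [0.525, -0.017, 0.1206]
tool_rot: [3.137, 0.178, 0.0]
contact_force: [-0.4, 0.0, 0.4]
opening: 0.0468
grip_force: 0.0
```

Call:
apply_moves(
  rows=[0, 0, -0.02, 0, 0, 0, 0, 0, -0.06, 0, 0, 0, 0, 0, -0.11, 0, 0, 0, 0, 0, -0.17, 0, 0, 0, 0, 0, -0.23, 0, 0, 0, 0, 0, -0.26, 0, 0, 0, 0, 0, -0.26, 0, 0, 0, 0, 0, -0.26, 0, 0, 0],
)

```text
t: 9.6
tool_pos: [0.5248, -0.0169, 0.2767]
tool_rot: [3.136, 0.178, 0.001]
contact_force: [-0.1, -0.0, 0.2]
opening: 0.047
grip_force: 0.0
```

```bash
python3 - <<'E'
from h import *
im,X=cloud("wrist"); o=ctrl.get_obs(); print(o["tool_pos"]); cv2.imwrite("pics/w2.png",im)
B=np.array([.585,-.1045]);a=np.radians(6.5);ex=np.array([np.cos(a),np.sin(a)]);ey=np.array([-ex[1],ex[0]])
D=X[...,:2]-B; L=np.dstack([D@ex,D@ey,X[...,2]]).reshape(-1,3)
for n,lo,hi in(("stop",.07,.08),("body",.039,.049)):
    k=L[(np.hypot(L[:,0]+.05,L[:,1]-.095)<.045)&(L[:,2]>lo)&(L[:,2]<hi)]
    print(n,len(k),cv2.minEnclosingCircle(k[:,:2].astype(np.float32)),np.median(k[:,2]),k[:,2].std())
h=L[(L[:,2]>.113)&(L[:,2]<.125)&(abs(L[:,0])<.1)&(L[:,1]<0)&(L[:,1]>-.15)]
print("handle",len(h),np.percentile(h,[1,50,99],0).round(4).tolist())
c=h.mean(0); c=(np.percentile(h,1,0)+np.percentile(h,99,0))/2; w=B+c[0]*ex+c[1]*ey; d=w-o["tool_pos"][:2]
print(w,"tool",d@ex/.6,-(d@ey)/.6)
E
```

```text
[ 0.52434101 -0.01685006  0.2754074 ]
stop 580 ((-0.04952356591820717, 0.09372038394212723), 0.012999854050576687) 0.0763793276704736 0.0013332970637681837
body 2048 ((-0.04953416436910629, 0.0937512144446373), 0.03196606785058975) 0.04437190132263781 0.001615269464073288
handle 1767 [[-0.0278, -0.0724, 0.1134], [0.0028, -0.0627, 0.1191], [0.0302, -0.0567, 0.1208]]
[ 0.5935483  -0.16852211] tool 0.08598775340960597 0.2642192844212964
```

View pics/w2.png

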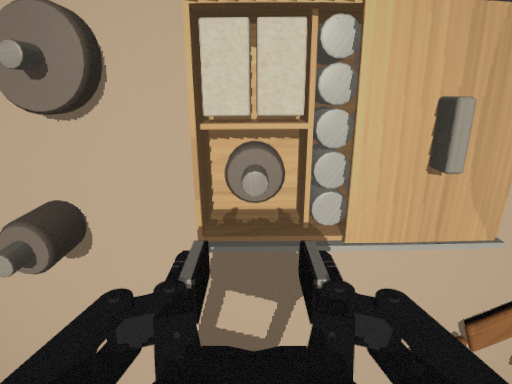

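The jar stands upright in the pocket at about (255,170), and the handle is at (455,135). Next, grip the handle.

Call:
apply_moves(
  rows=[0.02, 0.06, 0, 0, 0, 0, 0.04, 0.12, 0, 0, 0, 0, 0.06, 0.18, 0, 0, 0, 0, 0.08, 0.23, 0, 0, 0, 0, 0.086, 0.264, 0.02, 0, 0, 0, 0.086, 0.264, 0.06, 0, 0, 0, 0.086, 0.264, 0.1, 0, 0, 0, 0.086, 0.264, 0.14, 0, 0, 0, 0.086, 0.264, 0.165, 0, 0, 0, 0.086, 0.264, 0.176, 0, 0, 0, 0.086, 0.264, 0.176, 0, 0, 0, 0.086, 0.264, 0.176, 0, 0, 0],
)

```text
t: 10.85
tool_pos: [0.5946, -0.1687, 0.1719]
tool_rot: [3.136, 0.178, 0.002]
contact_force: [-0.4, 1.6, 0.4]
opening: 0.0468
grip_force: 0.0
```

Call:
apply_moves(
  rows=[0, 0, 0, 0, 0, 0, 0, 0, 0, 0, 0, 0, 0, 0, 0, 0, 0, 0, 0, 0, 0, 0, 0, 0, 0, 0, 0, 0, 0, 0, 0, 0, 0, 0, 0, 0, 0, 0, 0, 0, 0, 0],
  grip=0,
  grip_force=30,
)

```text
t: 11.55
tool_pos: [0.5948, -0.1688, 0.1725]
tool_rot: [3.135, 0.178, 0.003]
contact_force: [-0.2, 0.3, 4.9]
opening: 0.0155
grip_force: 31.8
```

Call:
apply_moves(
  rows=[0, -0.01, 0, 0, 0, 0, 0, -0.03, 0, 0, 0, 0, 0, -0.05, 0, 0, 0, 0, 0, -0.07, 0, 0, 0, 0, 0, -0.09, 0, 0, 0, 0, 0, -0.11, 0, 0, 0, 0, 0, -0.13, 0, 0, 0, 0, 0, -0.15, 0, 0, 0, 0, 0, -0.17, 0, 0, 0, 0, 0, -0.19, 0, 0, 0, 0, 0, -0.205, 0, 0, 0, 0, -0.215, 0, 0, 0, 0, 0, -0.222, 0, 0, 0, 0, 0, -0.226, 0, 0, 0, 0, 0, -0.226, 0, 0, 0, 0, 0, -0.226, 0, 0, 0, 0],
)

```text
validation failed for argument at $.ro...
```

Call:
apply_moves(
  rows=[0, -0.002, 0, 0, 0, 0, 0, -0.004, 0, 0, 0, 0, 0, -0.006, 0, 0, 0, 0, 0, -0.007, 0, 0, 0, 0, 0, -0.007, 0, 0, 0, 0],
)

```text
t: 12.05
tool_pos: [0.5943, -0.165, 0.1725]
tool_rot: [3.135, 0.178, 0.003]
contact_force: [-0.5, -1.2, 5.6]
opening: 0.0154
grip_force: 31.8
```

The first call was refused because one row was malformed. The second moved the lid 4 mm. Sending it again.

Call:
apply_moves(
  rows=[0, -0.01, 0, 0, 0, 0, 0, -0.03, 0, 0, 0, 0, 0, -0.05, 0, 0, 0, 0, 0, -0.07, 0, 0, 0, 0, 0, -0.09, 0, 0, 0, 0, 0, -0.11, 0, 0, 0, 0, 0, -0.13, 0, 0, 0, 0, 0, -0.15, 0, 0, 0, 0, 0, -0.17, 0, 0, 0, 0, 0, -0.19, 0, 0, 0, 0, 0, -0.205, 0, 0, 0, 0, 0, -0.213, 0, 0, 0, 0, 0, -0.218, 0, 0, 0, 0, 0, -0.218, 0, 0, 0, 0, 0, -0.218, 0, 0, 0, 0],
)

```text
t: 13.55
tool_pos: [0.5787, -0.0341, 0.1725]
tool_rot: [-3.136, -0.178, 0.001]
contact_force: [-5.4, 0.2, 10.6]
opening: 0.0153
grip_force: 32.3
```

Call:
apply_moves(
  rows=[0, -0.002, 0, 0, 0, 0, 0, -0.004, 0, 0, 0, 0, 0, -0.006, 0, 0, 0, 0, 0, -0.007, 0, 0, 0, 0, 0, -0.007, 0, 0, 0, 0],
)

```text
t: 14.05
tool_pos: [0.5783, -0.0306, 0.1725]
tool_rot: [3.135, 0.178, -0.001]
contact_force: [-6.0, -1.4, 9.2]
opening: 0.0154
grip_force: 32.3
```

Call:
apply_moves(
  rows=[0, -0.002, 0, 0, 0, 0, 0, -0.004, 0, 0, 0, 0, 0, -0.005, 0, 0, 0, 0, 0, -0.005, 0, 0, 0, 0, 0, -0.005, 0, 0, 0, 0],
)

```text
t: 14.55
tool_pos: [0.5782, -0.0301, 0.1725]
tool_rot: [3.129, 0.177, -0.0]
contact_force: [-3.9, -11.5, 7.5]
opening: 0.0156
grip_force: 32.2
```

The lid has reached its stop: the reaction is 11.5 N. Back off slightly, open, retreat and check.

Call:
apply_moves(
  rows=[0, 0.003, 0, 0, 0, 0, 0, 0.003, 0, 0, 0, 0, 0, 0.003, 0, 0, 0, 0],
)

```text
t: 14.85
tool_pos: [0.5783, -0.0304, 0.1725]
tool_rot: [3.133, 0.178, -0.001]
contact_force: [-4.0, -5.3, 8.6]
opening: 0.0153
grip_force: 32.2
```

Call:
apply_moves(
  rows=[0, 0, 0, 0, 0, 0, 0, 0, 0, 0, 0, 0, 0, 0, 0, 0, 0, 0, 0, 0, 0, 0, 0, 0, 0, 0, 0, 0, 0, 0, 0, 0, 0, 0, 0, 0, 0, 0, 0, 0, 0, 0],
  grip=0.5,
)

```text
t: 15.55
tool_pos: [0.5782, -0.029, 0.1709]
tool_rot: [-3.136, -0.178, 0.0]
contact_force: [0.3, 0.7, -0.5]
opening: 0.0428
grip_force: 0.0
```

Call:
apply_moves(
  rows=[0, 0, -0.02, 0, 0, 0, 0, 0, -0.06, 0, 0, 0, 0, 0, -0.12, 0, 0, 0, 0, 0, -0.18, 0, 0, 0, 0, 0, -0.2, 0, 0, 0, 0, 0, -0.2, 0, 0, 0, 0, 0, -0.2, 0, 0, 0],
)

```text
t: 16.25
tool_pos: [0.5778, -0.029, 0.29]
tool_rot: [-3.136, -0.177, 0.002]
contact_force: [-0.1, -0.1, -0.5]
opening: 0.0429
grip_force: 0.0
```

```bash
python3 - <<'E'
from h import *
B=np.array([.585,-.1045]);a=np.radians(6.5);ex=np.array([np.cos(a),np.sin(a)]);ey=np.array([-ex[1],ex[0]])
for n in("wrist","side"):
    im,X=cloud(n)
    if n=="side": cv2.imwrite("pics/end.png",cv2.resize(im[60:260,130:390],None,fx=2,fy=2))
    D=X[...,:2]-B; L=np.dstack([D@ex,D@ey,X[...,2]]).reshape(-1,3)
    h=L[(L[:,2]>.113)&(L[:,2]<.125)&(abs(L[:,0])<.06)&(abs(L[:,1])<.14)]
    print(n,len(h),np.percentile(h,[1,50,99],0).round(4).tolist() if len(h) else '')
E
```

```text
wrist 1292 [[-0.0282, 0.0667, 0.1159], [0.0028, 0.0745, 0.1193], [0.03, 0.0827, 0.1209]]
side 84 [[-0.0302, 0.0639, 0.1132], [-0.0015, 0.0775, 0.1177], [0.0273, 0.0826, 0.1223]]
```

View pics/end.png

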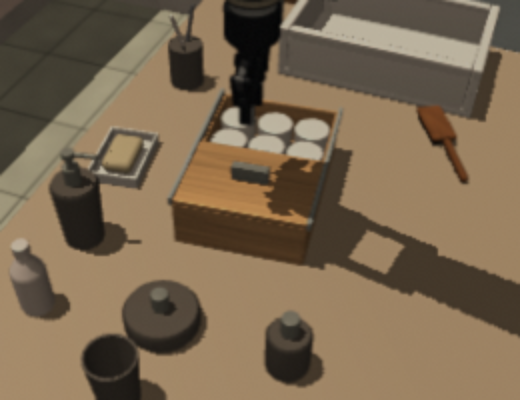

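The lid fully covers the pocket's half. Its handle, at (250,172), measures +75 mm from the box middle, which is a travel of 0.15 m. The gripper is clear.

```bash
python3 -c "
from station import ctrl
print(ctrl.finish_job())"
```

```text
the job is handed in; nothing more can be done
None
```

The squat jar stood upright on the pocket's floor within about 2 mm of its centre, the half-lid is slid to its stop over it (about 0.15 m travel), the gripper is clear of everything, and the job is handed in (no verdict came back).

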